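# Point out the two fittings to join for a leak test

### The arm

A 6-joint arm with a two-finger parallel gripper is mounted at the origin on the work surface; the furniture and walls round the work are solid. World frame = base frame: x ahead of the robot, y to its left, z up, the work surface at z = 0. Lengths are in mm, angles in rad, forces in N, time in s.
With the tool pointing down it reaches from about 400 to 925 mm from the base axis. Payload 12.5 kg.
Tool frame: the origin (TCP) lies midway between the tips of the shut fingers; the grasp point (between the pads) lies 19 mm behind it; z points along the fingers, y is the line along which they close (so a half turn about z gives the same grasp; the last joint's range is limited). The gripper opens to 95 mm and grips with 3 to 60 N. Pads are 20 mm wide; open, the fingers measure 119 mm over their backs; the gripper's body (75 mm by 180 mm) begins 59 mm behind the grasp point.
Start: joints at [-1.242, 0.491, 1.559, -0, 1.092, -0.106], TCP at [263.292, -566.854, 214.661] pointing down, gripper open.
Joint ranges: [-3.1, 3.1], [-0.84, 2.19], [0.05, 2.79], [-1.13, 4.28], [0.06, 2.93], [-2.69, 2.69]. Speed limits (rad/s): [2.22, 2.22, 2.79, 3.14, 3.14, 3.14].

### API

Orientations are given as [roll, pitch, yaw] about the fixed x, y, z axes, in that order (R = Rz(yaw) Ry(pitch) Rx(roll)).
In Python, from cell import state, viewer, env, models gives the robot as it stands. The module is installed in compiled form; this text tells all that it offers.
- The arm moves only by the tool arm_command, never from a script. Its argument "rows" is a list of rows, each a list of 2 entries, a list of its own where there are three numbers: the shift along the tool's x, y, z normalised to -1 to 1, where 1 is 0.25 m, then the turn about the tool's z normalised to -1 to 1, where 1 is pi rad. A call has exactly 5 rows; each row shifts and turns the commanded pose from where the row before left it, along the tool's axes as they then stand; what a row does not reach is not made up. A row lasts 1/10 s, in which the tool goes at most 50 mm and 8.59 degrees, less where a joint would pass 70% of its speed; a pose out of reach is approached as far as the arm can. A call with a number of a shift or a turn outside -1 to 1 is refused whole. A call with a gripper value outside its range is refused whole. "claw" is the opening, from 0 (shut) to 1 (fully open), set as the call begins (left out, the last holds). The fingers move at their own pace and stop on an object; the grip force is fixed at half the most. Time passes only in rows, so rows that do not move let the fingers close, or fill a call up. It gives the time, the measured TCP pose, the force, the opening and the grip force at its end, in the units of the state.
- state(): the state, without advancing time (a new reading comes with each control period).
- viewer.read_camera(name): name is "scene" or "top" or "wrist"; returns (picture, depth): 400x640x3 uint8, red, green, blue; 400x640 float32, mm along the optical axis (not along the pixel's ray), 0 where there is no reading.
- viewer.get_calibration(name): a dict with "camera_matrix" (3x3 intrinsics, pixels), "world_to_cam" (4x4, takes a point from world to camera coordinates). Camera axes: x right, y up, looking along -z (the intrinsics and any distortion apply to the point x, -y, -z); pixel columns grow to the right and rows downward; lengths in mm; the calibration is good to about 2 mm. A picture is of the moment at which its call begins: read the wrist's pose just before it. get_calibration takes no time and is no camera call; for the wrist camera it gives the pose at the moment of the call.
- env.job_done(): hands the job in; it is judged then, once.
Trained networks look in the newest picture that a camera, given by its name, has taken for a name from the list of things; names that differ only in an ending like _2 or _b are one class to them, and where a whole thing is asked for, a point or a joint stands for the part that bears it (a point fixed in the world has none). Each returns a list of dicts, best first, with "confidence" (0 to 1); they miss things now and then, are a little off and sometimes report something else, mostly with a low value. They report only what shows in the picture. A call takes as long as a camera call.
- models.search_frame(camera, label): "position" ([x, y, z] in mm, in world coordinates, good to about 4 mm: the middle of the surface that is visible of it).
- models.mark_of(camera, label): "position" ([x, y, z] in mm, in world coordinates, good to about 4 mm: a listed point, or the origin of a listed thing).
The state is a dict: "t": time; "joints": joint angles; "qvel": joint speeds; "tau": joint torques, N m; "eef_pos": TCP position; "tcp_rot": TCP orientation; "ft_force": force on the tool from outside, world axes, zero at the start; "moment": the same for the moment, N m; "opening": opening from 0.0 (shut) to 1.0 (fully open); "grip_force": force on a finger pad.
Only numpy, scipy, OpenCV 4.12 (cv2) and the standard library are available. Lean on these libraries where they do the work, as an engineer would, in place of code of your own. Each camera call takes 0.05 s, during which the arm holds its last target. There are 200 camera calls.

### The job

Show a trainee which two fittings get joined for the leak test: point with the fingertips about 3 cm above the silver hose fitting of the demand valve with the red cover and stay there for two seconds. Then point in the same way at the brass stem of the pressure gauge for two seconds, and finish still pointing there. Touch nothing, and keep the fingertips 10 cm or more above the table wherever you pass over the other demand valve or the loose brass adapter, so that you do not seem to point at them.

Things in the scene. Friction and masses are not known exactly. Their poses are not given: they have to be found in the camera images.
- valve_red: loose lung demand valve lying on the table: black, with a RED round cover on top, 103x120x43 mm over all. Origin under the middle of its outline, z up. The round body lies towards +x,+y; its silver hose fitting sticks out towards -y
- hose_fitting (a point): top line of the silver hose fitting of the red-covered demand valve, half-way along it, 30 mm above the table. The fitting is 57 mm long along this point's y axis and 28 mm wide along x; z is up. This is the first place to point at, from above. The black body beside it rises to 43 mm
- valve_grey: a second, like demand valve whose round cover is dark grey, not red: not to be pointed at or touched; 103x120x43 mm, same frame as the red one
- grey_fitting (a point): top of the silver hose fitting of the grey-covered demand valve, half-way along it, 30 mm above the table
- gauge: loose round pressure gauge lying on its back, white dial up, black case 61 mm across and 28 mm high, 92x62x28 mm with its stem. Origin under the middle of its outline, z up; its brass stem sticks out towards -x
- gauge_stem (a point): top line of the gauge's brass stem, half-way along it, 23 mm above the table. The stem is 32 mm long along this point's x axis and 20 mm wide along y; z is up. This is the second and last place to point at, from above
- brass_adapter: loose brass adapter standing on its hexagon, 22x25x42 mm, origin under its middle: not to be pointed at or touched
- tin: round white screw-lid tin, 57 mm across, 26 mm high, loose, origin under its middle: leave alone
- spare_wheel: dark grey valve hand wheel, 55 mm across, 34 mm high, loose, origin under its middle: leave alone

How it is judged:
By the outcome, as a careful person would: the job done as asked, in the order asked, and still so for the second after the job is handed in, with the robot touching nothing.
It also fails if it takes over 48 s, if anything falls off the work surface, if the arm or the gripper's body presses on something with over 40 N, if the wrist force passes 120 N, or if a joint passes its speed limit or range.

## Working session

There is one attempt and no reset: what is moved stays moved. The work goes in short steps, Python scripts to look and compute and a tool call to move; the robot and the scene stay as the last step left them, time stands still between calls to the robot, and variables do not carry over. Pictures are saved under pics/ and viewed, at most 10 in all, crops included, and the job is handed in when it is done.

Besides the shell and the picture viewer there is one more tool, called after ">>>" in YAML: its name, and indented under it one key for each argument. arm_command: Moves the arm, as the interface text tells. Scaled input: -1 to 1 covers 0.25 m each way for a shift and pi rad each way for a turn. Its arguments: {"type":"object","properties":{"rows":{"type":"array","items":{"type":"array"}},"claw":{"type":"number"}},"required":["rows"]}

```bash
mkdir -p pics
python3 - <<'E'
from cell import state, viewer, env, models
import cv2
s=state();print(s['t'],s['eef_pos'],s['tcp_rot'],s['opening'])
for c in ['top','scene']:
    p,d=viewer.read_camera(c);cv2.imwrite(f'pics/{c}1.png',p[:,:,::-1])
    for l in ['hose_fitting','grey_fitting','valve_red','valve_grey','gauge','gauge_stem','brass_adapter','tin','spare_wheel']:
        print(c,l,[(([round(float(v)) for v in r['position']]),round(r['confidence'],2)) for r in models.mark_of(c,l)[:3]])
print(state()['t'])
E
```

```text
0.0 [ 263.20801697 -566.59404519  214.08691872] [-3.14052037e+00 -1.07375191e-04  4.34790848e-01] 1.0051369908555503
top hose_fitting [([474, -233, 29], 0.61)]
top grey_fitting [([495, 250, 31], 0.77)]
top valve_red [([510, -205, -1], 0.57)]
top valve_grey [([537, 239, -2], 0.57)]
top gauge [([497, 24, 4], 0.91)]
top gauge_stem []
top brass_adapter [([656, 96, -1], 0.42)]
top tin [([668, -128, 4], 0.87), ([513, -206, 0], 0.71)]
top spare_wheel [([499, 360, 1], 0.58)]
scene hose_fitting [([477, -233, 33], 0.93)]
scene grey_fitting [([497, 248, 32], 0.9), ([481, -2, 25], 0.46)]
scene valve_red [([514, -208, 0], 0.76)]
scene valve_grey [([538, 242, -1], 0.8)]
scene gauge [([500, 21, 1], 0.82)]
scene gauge_stem [([479, 0, 24], 0.63)]
scene brass_adapter [([660, 101, -1], 0.62)]
scene tin [([671, -125, 0], 0.55)]
scene spare_wheel [([495, 366, -2], 0.73)]
1.0
```

View pics/top1.png

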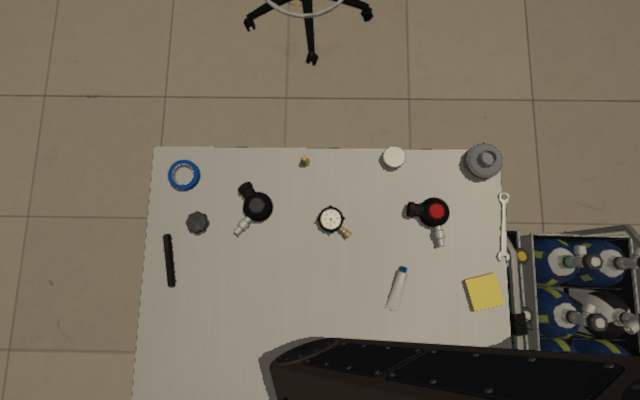

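View pics/scene1.png

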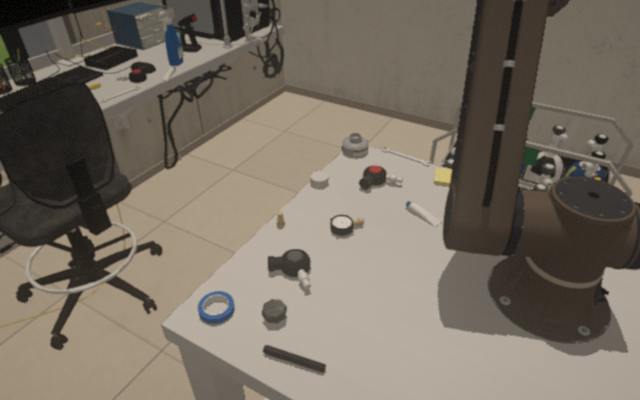

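The top view shows the red valve at about (435,212), with its silver fitting at (439,237). The gauge is at (331,219) with its stem at (345,234), the grey valve at (257,207) and the adapter at (305,161). I'll check the fitting and stem against depth.

```bash
cat > h.py <<'E'
import numpy as np, cv2
from cell import state, viewer, env, models
def cloud(c):
    k=viewer.get_calibration(c);p,d=viewer.read_camera(c)
    K=np.array(k['camera_matrix']);T=np.linalg.inv(np.array(k['world_to_cam']))
    v,u=np.mgrid[:400,:640]
    P=np.stack([(u-K[0,2])/K[0,0]*d,-(v-K[1,2])/K[1,1]*d,-d,np.ones_like(d)],-1)@T.T
    return p,d,P[...,:3]
E
python3 - <<'E'
from h import *
p,d,P=cloud('top')
for n,(u,v) in dict(fit=(439,237),fit_a=(437,230),fit_b=(440,245),cover=(435,212),stem=(345,234),dial=(331,219),table=(370,240),adapter=(305,161),tape=(484,161),tube=(398,290)).items():
    print(n,P[v,u].round())
big=cv2.resize(np.hstack([p[185:260,390:470],p[185:260,300:380]]),None,fx=5,fy=5,interpolation=cv2.INTER_CUBIC)
cv2.imwrite('pics/crop.png',big[:,:,::-1])
E
```

```text
fit [ 468. -233.   27.]
fit_a [ 486. -230.   24.]
fit_b [ 449. -235.   26.]
cover [ 527. -220.   43.]
stem [473.  -5.  21.]
dial [509.  30.  25.]
table [460. -68.   0.]
adapter [653.  97.  36.]
tape [ 652. -339.   58.]
tube [ 340. -132.   19.]
```

View pics/crop.png

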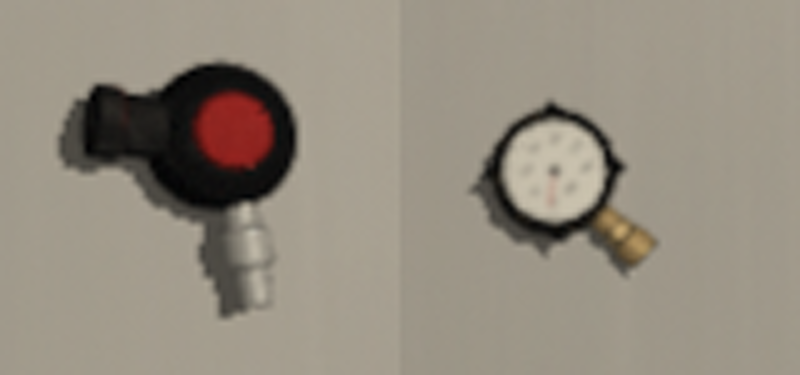

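The crop puts the fitting's mid-point at (440,236), about (471,-233,30), and the stem's mid-point at (345,232), about (477,-3,23). Both agree with the networks. I'll shut the fingers and approach above the fitting.

>>> arm_command:
  rows:
    - [[0.088,-0.057,0.022],0]
    - [[0.088,-0.057,0.022],0]
    - [[0.088,-0.057,0.022],0]
    - [[0.088,-0.057,0.022],0]
    - [[0.088,-0.057,0.022],0]
  claw: 0

```text
t: 1.55
eef_pos: [333.5, -455.0, 187.0]
tcp_rot: [3.141, -0.0, 0.435]
ft_force: [0.4, -0.0, -0.2]
opening: 0.637
grip_force: 0.0
```

>>> arm_command:
  rows:
    - [[0.088,-0.057,0.022],0]
    - [[0.088,-0.057,0.022],0]
    - [[0.088,-0.057,0.022],0]
    - [[0.088,-0.057,0.022],0]
    - [[0.088,-0.057,0.022],0]

```text
t: 2.05
eef_pos: [403.3, -344.1, 159.6]
tcp_rot: [3.141, -0.0, 0.435]
ft_force: [-0.3, -0.0, -0.6]
opening: 0.218
grip_force: 0.0
```

>>> arm_command:
  rows:
    - [[0.088,-0.057,0.022],0]
    - [[0.088,-0.057,0.022],0]
    - [[0.088,-0.057,0.022],0]
    - [[0.088,-0.057,0.022],0]
    - [[0,0,0],0]

```text
t: 2.55
eef_pos: [459.4, -254.0, 137.2]
tcp_rot: [-3.141, 0.0, 0.437]
ft_force: [-0.1, -0.0, -0.0]
opening: 0.003
grip_force: 0.0
```

Run:
```python
from h import *
s=state();print(s['t'],s['eef_pos'],s['tcp_rot'],s['opening'])
p,d,P=cloud('wrist');cv2.imwrite('pics/w1.png',p[:,:,::-1]);np.save('P1.npy',P)
for l in ['hose_fitting','gauge_stem']:
    print(l,[(r['position'],r['confidence']) for r in models.mark_of('wrist',l)[:2]])
```

```text
2.55 [ 459.42127201 -254.04336276  137.15574957] [-3.14069385e+00  2.59964581e-04  4.37374486e-01] 0.003069429164106044
hose_fitting []
gauge_stem [([482.0, -3.4, 27.5], 0.64)]
```

View pics/w1.png

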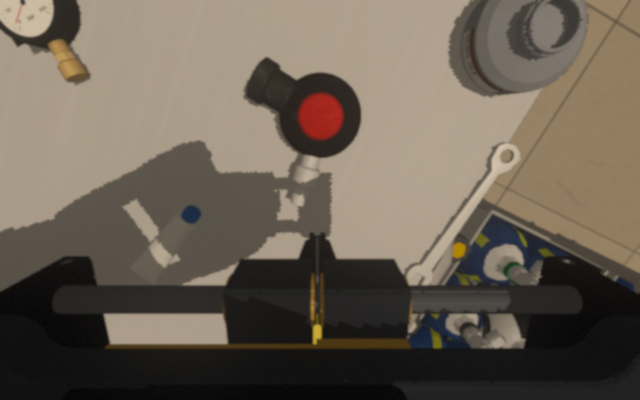

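The wrist view shows the fitting running from (312,156) to (292,215), partly in the gripper's shadow. The gauge stem runs from (52,42) to (82,78).

Run:
```python
import numpy as np
P=np.load('P1.npy')
def fit(u0,u1,v0,v1,zlo):
    Q=P[v0:v1,u0:u1].reshape(-1,3);Q=Q[Q[:,2]>zlo];c,e=Q[:,:2].mean(0),np.linalg.eigh(np.cov(Q[:,:2].T))[1][:,1]
    t=(Q[:,:2]-c)@e;print(len(Q),c.round(1),e.round(2),(c+e*t.min()).round(),(c+e*t.max()).round(),Q[:,2].max().round(1))
fit(270,335,158,225,8); fit(45,100,48,95,6)
for u,v in [(309,165),(304,180),(299,195),(293,210),(58,48),(67,60),(77,72)]: print(u,v,P[v,u].round())
```

```text
1009 [ 475.3 -233.2] [-0.99 -0.15] [ 531. -225.] [ 449. -237.] 307.1
798 [479.5 -10.5] [-0.21  0.98] [ 525. -222.] [473.  22.] 307.1
309 165 [ 489. -232.   26.]
304 180 [ 475. -233.   30.]
299 195 [ 459. -235.   25.]
293 210 [ 435. -237.    1.]
58 48 [488.   3.  20.]
67 60 [482.  -7.  21.]
77 72 [476. -15.  19.]
```

Both points are consistent: the fitting at (474,-233,30) and the stem at (480,-4,23). I'll descend to z=60 and hold.

>>> arm_command:
  rows:
    - [[0.022,-0.013,0.07],0]
    - [[0.022,-0.013,0.07],0]
    - [[0.022,-0.013,0.07],0]
    - [[0.022,-0.012,0.098],0]
    - [[0,0,0],0]

```text
t: 3.2
eef_pos: [472.1, -235.3, 58.7]
tcp_rot: [-3.139, 0.002, 0.434]
ft_force: [-0.9, 1.3, 0.4]
opening: 0.003
grip_force: 0.0
```

>>> arm_command:
  rows:
    - [[0,0,0],0]
    - [[0,0,0],0]
    - [[0,0,0],0]
    - [[0,0,0],0]
    - [[0,0,0],0]

```text
t: 3.7
eef_pos: [473.3, -235.6, 61.1]
tcp_rot: [3.141, -0.0, 0.435]
ft_force: [-0.2, 0.7, -0.4]
opening: 0.002
grip_force: 0.0
```

Run:
```python
from h import *
p,d,P=cloud('scene');cv2.imwrite('pics/s2.png',cv2.resize(p[130:260,300:480],None,fx=4,fy=4)[:,:,::-1])
print(models.mark_of('scene','hose_fitting')[:1],state()['eef_pos'],state()['tcp_rot'])
```

```text
[{'position': [476.1, -233.2, 33.2], 'confidence': 0.95}] [ 473.22000703 -235.43717072   60.87579457] [ 3.14120605e+00 -1.48162276e-04  4.34804175e-01]
```

View pics/s2.png

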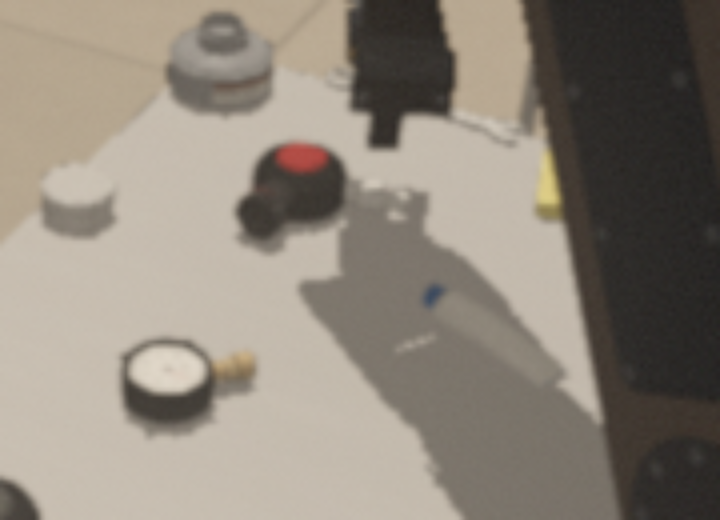

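The fingertips at (385,140) hang over the silver fitting at (385,190), clear of everything. I'll make a small nudge and hold for 2.5 s.

>>> arm_command:
  rows:
    - [[0.006,-0.008,0.002],0]
    - [[0,0,0],0]
    - [[0,0,0],0]
    - [[0,0,0],0]
    - [[0,0,0],0]

```text
t: 4.3
eef_pos: [473.7, -232.9, 60.1]
tcp_rot: [3.141, 0.0, 0.435]
ft_force: [1.0, -0.6, 0.1]
opening: 0.003
grip_force: 0.0
```

>>> arm_command:
  rows:
    - [[0,0,0],0]
    - [[0,0,0],0]
    - [[0,0,0],0]
    - [[0,0,0],0]
    - [[0,0,0],0]

```text
t: 4.8
eef_pos: [473.7, -232.9, 60.1]
tcp_rot: [3.141, -0.0, 0.435]
ft_force: [-1.0, -1.2, -0.3]
opening: 0.002
grip_force: 0.0
```

>>> arm_command:
  rows:
    - [[0,0,0],0]
    - [[0,0,0],0]
    - [[0,0,0],0]
    - [[0,0,0],0]
    - [[0,0,0],0]

```text
t: 5.3
eef_pos: [473.7, -232.9, 60.2]
tcp_rot: [3.141, -0.0, 0.435]
ft_force: [-1.3, -0.1, 0.6]
opening: 0.003
grip_force: 0.0
```

>>> arm_command:
  rows:
    - [[0,0,0],0]
    - [[0,0,0],0]
    - [[0,0,0],0]
    - [[0,0,0],0]
    - [[0,0,0],0]

```text
t: 5.8
eef_pos: [473.7, -232.9, 60.2]
tcp_rot: [3.141, -0.0, 0.435]
ft_force: [-0.6, -0.2, 0.2]
opening: 0.005
grip_force: 0.0
```

>>> arm_command:
  rows:
    - [[0,0,0],0]
    - [[0,0,0],0]
    - [[0,0,0],0]
    - [[0,0,0],0]
    - [[0,0,0],0]

```text
t: 6.3
eef_pos: [473.7, -232.9, 60.1]
tcp_rot: [3.141, 0.0, 0.435]
ft_force: [-0.0, 0.4, 0.2]
opening: 0.006
grip_force: 0.0
```

>>> arm_command:
  rows:
    - [[0,0,0],0]
    - [[0,0,0],0]
    - [[0,0,0],0]
    - [[0,0,0],0]
    - [[0,0,0],0]

```text
t: 6.8
eef_pos: [473.7, -232.9, 60.1]
tcp_rot: [3.142, 0.0, 0.435]
ft_force: [0.3, -0.2, 0.5]
opening: 0.004
grip_force: 0.0
```

>>> arm_command:
  rows:
    - [[0,0,-0.09],0]
    - [[0,0,-0.1],0]
    - [[0,0,-0.09],0]
    - [[0.02,-0.04,0],0]
    - [[0.04,-0.08,0],0]

```text
t: 7.3
eef_pos: [474.7, -199.5, 130.2]
tcp_rot: [3.14, -0.001, 0.433]
ft_force: [0.3, -0.1, 0.1]
opening: 0.004
grip_force: 0.0
```

>>> arm_command:
  rows:
    - [[0.04,-0.08,0],0]
    - [[0.04,-0.08,0],0]
    - [[0.04,-0.08,0],0]
    - [[0.04,-0.08,0],0]
    - [[0.04,-0.08,0],0]

```text
t: 7.8
eef_pos: [477.3, -86.2, 129.3]
tcp_rot: [-3.141, 0.001, 0.435]
ft_force: [0.3, -0.3, -0.1]
opening: 0.004
grip_force: 0.0
```

>>> arm_command:
  rows:
    - [[0.04,-0.08,0],0]
    - [[0.04,-0.08,0],0]
    - [[0.02,-0.04,0],0]
    - [[0,0,0],0]
    - [[0,0,0],0]

```text
t: 8.3
eef_pos: [479.4, -31.9, 129.8]
tcp_rot: [-3.142, 0.0, 0.435]
ft_force: [0.5, -0.4, -0.6]
opening: 0.002
grip_force: 0.0
```

Run:
```python
from h import *
print(state()['eef_pos'],state()['tcp_rot'])
for c in ['scene','wrist']:
    p,d,P=cloud(c);cv2.imwrite(f'pics/{c}3.png',p[:,:,::-1]);np.save(c+'3.npy',P)
    print(models.mark_of(c,'gauge_stem')[:2],models.mark_of(c,'gauge')[:1])
```

```text
[479.4327855  -31.93390821 129.83236232] [-3.14156394e+00  3.41540292e-04  4.35327136e-01]
[{'position': [479.4, -1.7, 22.8], 'confidence': 0.86}] [{'position': [499.6, 20.2, -1.6], 'confidence': 0.97}]
[{'position': [480.4, -1.6, 28.9], 'confidence': 0.86}] [{'position': [500.8, 26.7, -1.6], 'confidence': 0.86}]
```

View pics/wrist3.png

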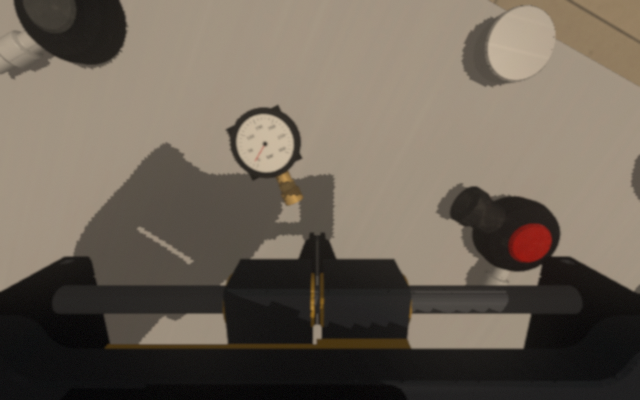

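The wrist view shows the stem from (281,174) to (294,204), attached to the dial at (265,143). The estimates agree on (480,-3,23), so I'll move over it and go down to z=53.

>>> arm_command:
  rows:
    - [[0.025,-0.052,0],0]
    - [[0.026,-0.052,0.05],0]
    - [[0,0,0.08],0]
    - [[0,0,0.09],0]
    - [[0,0,0.086],0]

```text
t: 9.1
eef_pos: [480.1, -2.0, 52.9]
tcp_rot: [3.141, -0.0, 0.435]
ft_force: [0.9, -0.2, 0.4]
opening: 0.002
grip_force: 0.0
```

>>> arm_command:
  rows:
    - [[0,0,0],0]
    - [[0,0,0],0]
    - [[0,0,0],0]
    - [[0,0,0],0]
    - [[0,0,0],0]

```text
t: 9.6
eef_pos: [480.4, -2.8, 54.4]
tcp_rot: [3.141, -0.001, 0.435]
ft_force: [-0.2, -0.4, -0.4]
opening: 0.004
grip_force: 0.0
```

Run:
```python
from h import *
P=np.load('wrist3.npy')
for u,v in [(282,177),(288,189),(292,200)]: print(P[v,u].round())
p,d,P=cloud('scene');cv2.imwrite('pics/s4.png',cv2.resize(p[150:280,280:460],None,fx=4,fy=4)[:,:,::-1])
print(models.mark_of('scene','gauge_stem')[:1],state()['eef_pos'])
```

```text
[489.   8.  20.]
[481.  -2.  20.]
[473.  -9.  23.]
[{'position': [478.6, -2.3, 23.3], 'confidence': 0.93}] [480.2872922   -2.82204721  54.07280962]
```

View pics/s4.png

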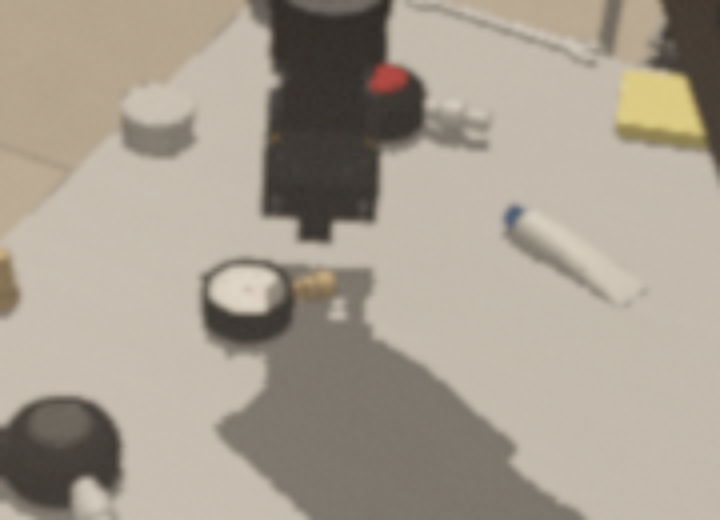

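The fingertips at (315,240) hang right above the brass stem at (315,285), and nothing has been disturbed. I'll hold for over 2 s.

>>> arm_command:
  rows:
    - [[0,0,0],0]
    - [[0,0,0],0]
    - [[0,0,0],0]
    - [[0,0,0],0]
    - [[0,0,0],0]

```text
t: 10.2
eef_pos: [480.1, -2.8, 53.6]
tcp_rot: [3.142, 0.0, 0.435]
ft_force: [-0.5, 0.1, -0.8]
opening: 0.001
grip_force: 0.0
```

>>> arm_command:
  rows:
    - [[0,0,0],0]
    - [[0,0,0],0]
    - [[0,0,0],0]
    - [[0,0,0],0]
    - [[0,0,0],0]

```text
t: 10.7
eef_pos: [480.1, -2.8, 53.6]
tcp_rot: [3.142, 0.0, 0.435]
ft_force: [0.1, 0.4, -0.3]
opening: 0.003
grip_force: 0.0
```

>>> arm_command:
  rows:
    - [[0,0,0],0]
    - [[0,0,0],0]
    - [[0,0,0],0]
    - [[0,0,0],0]
    - [[0,0,0],0]

```text
t: 11.2
eef_pos: [480.1, -2.8, 53.6]
tcp_rot: [3.141, -0.0, 0.435]
ft_force: [-0.0, -0.5, 0.8]
opening: 0.005
grip_force: 0.0
```

>>> arm_command:
  rows:
    - [[0,0,0],0]
    - [[0,0,0],0]
    - [[0,0,0],0]
    - [[0,0,0],0]
    - [[0,0,0],0]

```text
t: 11.7
eef_pos: [480.1, -2.8, 53.6]
tcp_rot: [3.141, -0.0, 0.435]
ft_force: [-1.1, -0.8, 0.6]
opening: 0.006
grip_force: 0.0
```

>>> arm_command:
  rows:
    - [[0,0,0],0]
    - [[0,0,0],0]
    - [[0,0,0],0]
    - [[0,0,0],0]
    - [[0,0,0],0]

```text
t: 12.2
eef_pos: [480.1, -2.8, 53.6]
tcp_rot: [3.142, 0.0, 0.435]
ft_force: [0.2, 0.3, 0.6]
opening: 0.004
grip_force: 0.0
```

```bash
python3 -c "
from cell import state,env
print(state()['t'],state()['eef_pos']);print(env.job_done())"
```

```text
12.2 [480.10780551  -2.78876563  53.6062965 ]
the job is handed in; nothing more can be done
None
```

I pointed about 3 cm above the red valve's silver hose fitting and then the gauge's brass stem, over 2 s each. I touched nothing, never passed over the grey valve or the adapter, and handed the job in at 12.2 s still pointing at the stem.

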